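# Clear the sewing box lid and hold it open

## Robot

A 7-joint arm with a two-finger parallel gripper is mounted at the origin on the work surface. World frame = base frame: x ahead of the robot, y to its left, z up, the work surface at z = 0. Lengths are in m, angles in rad, forces in N, time in s.
With the tool pointing down it reaches from about 0.425 to 0.95 m from the base axis. Payload 4.7 kg.
Tool frame: the origin (TCP) lies on the mounting face of the last link; the fingertips stand 173 mm ahead of it and the grasp point (between the pads) lies 155 mm ahead of it; z points along the fingers, y is the line along which they close (so a half turn about z gives the same grasp; the last joint's range is limited). The gripper opens to 85 mm and grips with 20 to 120 N. Pads are 22 mm wide; open, the fingers measure 114 mm over their backs; the gripper's body (76 mm by 85 mm) begins 54 mm behind the grasp point. The pads swing forward as they close: fully open they stand 13 mm farther back than shut.
Start: joints at [-1.207, 0.469, -0.049, 1.532, 0.024, 1.141, -0.082], TCP at [0.258, 0.624, 0.405] pointing down, gripper open.
Joint ranges: [-2.59, 2.59], [-0.33, 1.99], [-1.39, 1.29], [0.1, 2.45], [-1.04, 4.18], [0.21, 1.99], [-2.66, 2.66]. Speed limits (rad/s): [2.57, 2.57, 3.14, 3.14, 3.14, 3.14, 3.14].

## Interface

Orientations are given as [roll, pitch, yaw] about the fixed x, y, z axes, in that order (R = Rz(yaw) Ry(pitch) Rx(roll)).
In Python, from station import status, grab_frame, camera_model, workorder, models gives the robot as it stands.
- The arm moves only by the shell command python3 -m crank 'ROWS' [FORCE]. ROWS is JSON, a list of rows, each a list of 3 entries, a list of its own where there are three numbers: the finger opening in mm, from 0 to 85.4, then the shift along the tool's x, y, z in mm, then the turn about the tool's z in rad. In form: [[gripper, [dx, dy, dz], twist], ...]. A call has 1 to 12 rows; each row is the pose to reach, as a shift and turn from the pose commanded when the call began, along the tool's axes at that moment; what a row does not reach only later rows make up. A row lasts 1/12 s, in which the tool goes at most 41.7 mm and 7.16 degrees, less where a joint would pass 70% of its speed; a pose out of reach is approached as far as the arm can. A call with a gripper value outside its range is refused whole. The fingers move at their own pace and stop on an object; FORCE is the grip in N (left out, the last holds). Time passes only in rows, so rows that repeat a pose let the fingers close. It gives the time, the measured TCP pose, the force, the opening and the grip force at its end, in the units of the state.
- status.get_state(): the state, without advancing time (a new reading comes with each control period).
- grab_frame(name): name is "scene" or "top" or "wrist"; returns (picture, depth): 384x512x3 uint8, red, green, blue; 384x512 float32, m along the optical axis (not along the pixel's ray), 0 where there is no reading.
- camera_model(name): a dict with "fx", "fy", "cx", "cy" (pixels), "world_from_camera" (4x4, takes a point from camera to world coordinates). Camera axes: x right, y down, z forward; pixel columns grow to the right and rows downward; lengths in m; the calibration is good to about 2 mm. The wrist camera is an equidistant fisheye: a pixel r from the principal point sees the ray r / f radians off the axis. A picture is of the moment at which its call begins: read the wrist's pose just before it. camera_model takes no time and is no camera call; for the wrist camera it gives the pose at the moment of the call.
- workorder.hand_in(): hands the job in; it is judged then, once.
Trained networks look in the newest picture that a camera, given by its name, has taken for a name from the list of things; names that differ only in an ending like _2 or _b are one class to them, and where a whole thing is asked for, a point or a joint stands for the part that bears it (a point fixed in the world has none). Each returns a list of dicts, best first, with "conf" (0 to 1); they miss things now and then, are a little off and sometimes report something else, mostly with a low value. They report only what shows in the picture. A call takes as long as a camera call. They do not tell look-alikes from the thing itself.
- models.regions_of(label, camera): "mask" (384x512 bool, what is visible of it).
- models.mark_of(label, camera): "centre" ([x, y, z] in m, in the coordinates of the camera as it stood for that picture, good to about 4 mm: a listed point, or the origin of a listed thing).
The state is a dict: "t": time; "q": joint angles; "qd": joint speeds; "joint_efforts": joint torques, N m; "ee_pos": TCP position; "ee_rot": TCP orientation; "wrist_force": force on the tool from outside, world axes, zero at the start; "wrist_torque": the same for the moment, N m; "finger_gap": opening from 0.0 (shut) to 1.0 (fully open); "gripper_force": force on a finger pad.
Only numpy, scipy, OpenCV 4.12 (cv2) and the standard library are available. Lean on these libraries where they do the work, as an engineer would, in place of code of your own. Each camera call takes 0.05 s, during which the arm holds its last target. There are 200 camera calls.

## Task

I want to put the bobbins away in the sewing box and need its lid held open for me. Lift the white dish with the two bobbins off the lid by its rim, keep it level, and set it down (do not drop it) with its whole foot on the round cork mat; then take the lid by its bar handle, raise it to about 60 degrees from closed and keep hold of the handle there, without ever letting the lid fall. The lid has no stay, so finish while still holding it, and leave the other things on the table where they stand.

Things in the scene. Friction and masses are not known exactly. Their poses are not given: they have to be found in the camera images.
- sewing_box: dark wooden sewing box, fixed to the table, 220 mm deep (its x) x 280 mm wide (its y) and 90 mm high without the lid (102 mm with it). Origin: centre of its underside, z up. Its -x side is the front (towards the robot); the lid is hinged along the upper edge of the far side. Yaw within about 15 degrees of facing the robot
- lid (a joint): opening angle of the box's lid, rad: 0 = closed and level, 1.047 = 60 degrees open, at most 1.85. The lid is a wooden board 220 x 280 x 12 mm, 0.35 to 0.57 kg, with neither stay nor friction: let go, it falls shut. Opening swings its front edge with the handle up and over towards the far side: a positive turn about the box's y axis
- lid_hinge (a point): middle of the lid's hinge axis, at the upper edge of the far side of the box: 110 mm along the box's +x from its origin, 90 mm above the table; the axis runs along the box's y
- bar_handle (a point): brass bar handle on the lid near its front edge: round bar 10 mm thick, 140 mm long, parallel to the hinge (its y), on two 8 mm posts 110 mm apart. Origin: middle of the bar. Lid closed: bar axis 38 mm above the lid's top, 140 mm above the table, 198 mm in front (box's -x) of the hinge. Turns with the lid; the bar can turn between the pads, so the tool may stay pointing down
- dish: white ceramic dish, round, open, 114 mm across at the rim, 104 mm across at the foot, 45 mm high, wall 5 mm, floor 6 mm, 0.17 to 0.35 kg. Origin: centre of its underside, z up. It starts on the closed lid, behind the handle, underside 102 mm above the table
- bobbin_a: one of two empty metal bobbins lying flat in the dish, 21 mm across and 11.5 mm high, origin: centre of its underside. It must stay in the dish
- bobbin_b: the other bobbin in the dish, the same as bobbin_a
- cork_mat: round cork mat, 160 mm across, 4 mm thick, fixed flat on the table to the left or the right of the box. Origin: centre of its underside
- bobbin_winder: blue plastic bobbin winder with a small crank at its +y end, about 100 x 175 mm, 120 mm high, loose, on the other side of the box from the mat. Origin: centre of its underside. Leave alone
- canister: stainless steel canister with a knobbed lid, 100 mm across, 152 mm high, loose. Origin: centre of its underside. Leave alone
- pencil_cup: clear acrylic pencil cup with four pencils, 76 mm across, 165 mm high with the pencils, loose. Origin: centre of its underside. Leave alone
Not all that is in view belongs to the job. Of the things shaped like the dish, the white one is meant.

How it is judged:
By the outcome, as a careful person would: the job done as asked, in the order asked, and still so for the second after the job is handed in, while the arm keeps its last pose, push and grip.
It also fails if it takes over 58 s, if anything falls off the work surface, if the arm or the gripper's body presses on something with over 40 N, if the wrist force passes 120 N, or if a joint passes its speed limit or range.

## Working session

There is one attempt and no reset: what is moved stays moved. The work goes in short steps, Python scripts to look and compute and a shell command to move; the robot and the scene stay as the last step left them, time stands still between calls to the robot, and variables do not carry over. Pictures are saved under pics/ and viewed, at most 10 in all, crops included, and the job is handed in when it is done.

```bash
mkdir -p pics
cat > h.py <<'E'
import numpy as np, cv2
from station import status, grab_frame, camera_model, workorder, models
def pts(cam,d,M=None):
    m=M or camera_model(cam); v,u=np.mgrid[:384,:512]
    P=np.stack([(u-m['cx'])/m['fx']*d,(v-m['cy'])/m['fy']*d,d,np.ones_like(d)],-1)
    return (P@np.array(m['world_from_camera']).T)[...,:3]
def w(cam,c): return (np.array(camera_model(cam)['world_from_camera'])@np.r_[c,1])[:3]
E
python3 - <<'E'
from h import *
s=status.get_state(); print({k:np.round(v,3).tolist() for k,v in s.items()})
ims=[]
for c in ['scene','top']:
    p,d=grab_frame(c); ims.append(p); np.save(f'{c}.npy',d); cv2.imwrite(f'{c}.png',p[...,::-1])
    for n in ['sewing_box','lid_hinge','bar_handle','dish','bobbin_a','cork_mat','bobbin_winder','canister','pencil_cup']:
        try: print(c,n,[(round(r['conf'],2),w(c,r['centre']).round(3).tolist()) for r in models.mark_of(n,c)][:3])
        except Exception as e: print(c,n,e)
    m=camera_model(c); print(np.round(m['world_from_camera'],2).tolist(),m['fx'])
cv2.imwrite('pics/a.png',cv2.resize(ims[0],(780,585))[...,::-1]);cv2.imwrite('pics/b.png',cv2.resize(ims[1],(780,585))[...,::-1])
E
```

```text
{'t': 0.0, 'q': [-1.207, 0.469, -0.049, 1.534, 0.024, 1.141, -0.082], 'qd': [0.001, 0.0, -0.0, 0.0, 0.0, -0.002, -0.0], 'joint_efforts': [-0.0, -51.03, -0.046, -23.771, 0.011, 0.008, -0.0], 'ee_pos': [0.258, 0.623, 0.404], 'ee_rot': [-3.14, 0.0, 2.749], 'wrist_force': [-0.024, -1.047, -0.223], 'wrist_torque': [0.014, 0.026, -0.001], 'gripper_force': 0.0, 'finger_gap': 1.002}
scene sewing_box [(0.82, [0.593, 0.006, -0.001])]
scene lid_hinge [(0.58, [0.7, 0.008, 0.089])]
scene bar_handle [(0.76, [0.504, 0.0, 0.136]), (0.16, [0.492, 0.322, 0.001])]
scene dish [(0.8, [0.834, -0.042, 0.003]), (0.7, [0.616, -0.007, 0.101])]
scene bobbin_a [(0.57, [0.599, -0.017, 0.107]), (0.52, [0.631, -0.01, 0.111])]
scene cork_mat [(0.9, [0.457, -0.348, -0.001])]
scene bobbin_winder [(0.58, [0.493, 0.319, -0.002])]
scene canister [(0.63, [0.659, -0.355, -0.007])]
scene pencil_cup [(0.89, [0.704, 0.343, -0.001])]
[[-0.41, 0.72, -0.56, 1.17], [0.91, 0.32, -0.25, 0.22], [0.0, -0.62, -0.79, 0.82], [0.0, 0.0, 0.0, 1.0]] 369.25540594247815
top sewing_box [(0.82, [0.596, 0.001, 0.001])]
top lid_hinge [(0.84, [0.706, 0.005, 0.084])]
top bar_handle [(0.58, [0.51, -0.002, 0.139])]
top dish [(0.78, [0.839, -0.04, -0.002]), (0.64, [0.82, 0.118, 0.001])]
top bobbin_a [(0.56, [0.634, -0.005, 0.105]), (0.5, [0.601, -0.017, 0.109])]
top cork_mat [(0.67, [0.459, -0.35, 0.005]), (0.61, [0.661, -0.359, -0.002])]
top bobbin_winder [(0.7, [0.497, 0.318, -0.0])]
top canister [(0.83, [0.663, -0.357, 0.001])]
top pencil_cup [(0.63, [0.699, 0.339, 0.002]), (0.25, [0.706, 0.002, 0.085])]
[[0.01, -0.99, 0.11, 0.52], [-1.0, -0.01, -0.0, -0.0], [0.01, -0.11, -0.99, 1.23], [0.0, 0.0, 0.0, 1.0]] 469.21855064297773
```

View pics/a.png

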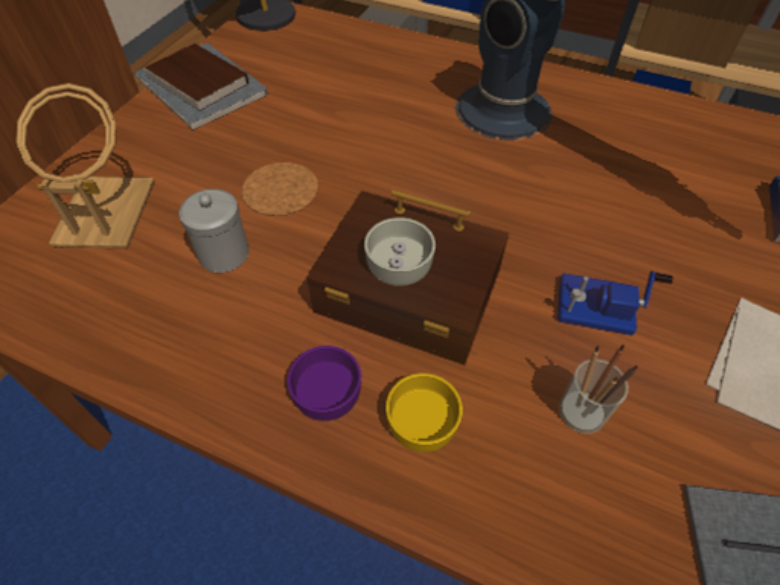

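View pics/b.png

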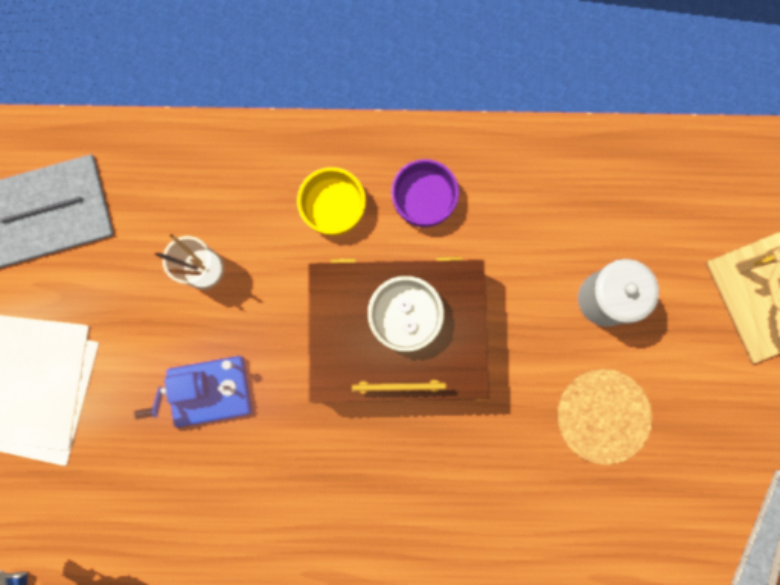

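In the scene view the candidates are the white dish on the lid at (400,250) holding two bobbins, the purple bowl at (325,380) and the yellow bowl at (425,410). I choose the white one on the lid, and next I measure and check it in a close crop. The cork mat is at (280,188) in the scene view and (605,417) from the top.

Run:
```python
from h import *
from scipy.optimize import least_squares
def circ(p):
    f=lambda a:np.hypot(p[:,0]-a[0],p[:,1]-a[1])-a[2]
    return least_squares(f,[*p.mean(0)[:2],.06],loss='soft_l1',f_scale=.002).x
for c in ['scene','top']:
    p=cv2.imread(f'{c}.png')[...,::-1].astype(int); P=pts(c,np.load(f'{c}.npy')); X,Y,Z=P[...,0],P[...,1],P[...,2]
    near=lambda x,y,r:np.hypot(X-x,Y-y)<r
    m=near(.617,-.009,.075)&(Z>.139)&(Z<.155); q=P[m]; print(c,'rim',circ(q).round(4),q[:,2].mean().round(4),m.sum())
    m=(abs(Y)<.09)&(abs(X-.507)<.03)&(Z>.130); q=P[m]; k=np.polyfit(q[:,1],q[:,0],1); print('bar',k.round(4),q.mean(0).round(4),q[:,1].min().round(3),q[:,1].max().round(3),np.percentile(q[:,2],[50,98]).round(4))
    m=near(.458,-.349,.1)&(p[...,0]>p[...,2]*1.5)&(abs(Z-.004)<.006); 
    # cork: brighter/less saturated than wood
    h=cv2.cvtColor(p.astype(np.uint8),cv2.COLOR_RGB2HSV); 
    mk=models.regions_of('cork_mat',c) 
    for r in mk[:2]:
        q=P[r['mask']]; cn=cv2.convexHull(q[:,:2].astype(np.float32)); print('mat',r['conf'],cv2.minEnclosingCircle(cn),q.mean(0).round(4))
    m=(abs(X-.6)<.14)&(abs(Y)<.17)&(abs(Z-.102)<.006); q=P[m]; print('lid',cv2.minAreaRect(q[:,:2].astype(np.float32)),q[:,2].mean())
    m=near(.617,-.009,.045)&(Z>.112)&(Z<.13);
p=cv2.imread('top.png'); cv2.imwrite('pics/c.png',cv2.resize(p[165:275,200:325],None,fx=5,fy=5))
```

```text
scene rim [ 0.6181 -0.0077  0.054 ] 0.1441 326
bar [-0.0324  0.5084] [0.5083 0.0017 0.1407] -0.07 0.07 [0.1413 0.1446]
mat 0.79 ((0.7827687859535217, -0.09017995744943619), 0.4926713705062866) [ 0.4647 -0.3433  0.0048]
lid ((0.5941286087036133, 0.0034633874893188477), (0.22307950258255005, 0.2800891697406769), 1.9585353136062622) 0.1006183717501871
top rim [ 0.6181 -0.0095  0.0539] 0.146 350
bar [-0.0397  0.5199] [ 5.200e-01 -4.000e-04  9.385e-01] -0.069 0.068 [1.2253 1.2253]
mat 0.61 ((0.49163156747817993, -0.2148384004831314), 0.21669502556324005) [ 0.4607 -0.3476  0.0074]
lid ((0.5973929762840271, 0.002331569790840149), (0.22363808751106262, 0.28037595748901367), 2.251178503036499) 0.10209502546082089
```

View pics/c.png

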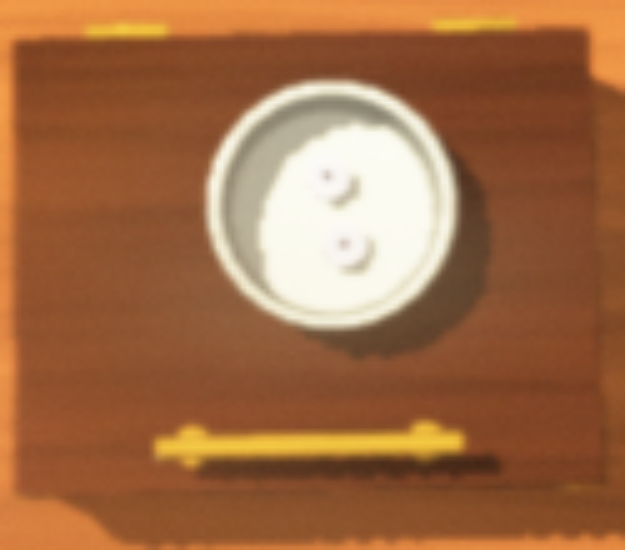

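The crop shows the white dish with bobbins at (333,185) and (347,250), and the bar at (155–465,440). The dish centre is (0.618,−0.009), the bar middle (0.508,0), box yaw about 2°, and the mat (0.458,−0.349). I'll grip the rim on its +y side, away from the bobbins.

```bash
cat >> h.py <<'E'
def plan(x,y,z,yaw):
    s=status.get_state(); from scipy.spatial.transform import Rotation as R
    r=R.from_euler('xyz',s['ee_rot']); d=r.inv().apply(np.array([x,y,z])-s['ee_pos'])*1000
    tw=(-(yaw-s['ee_rot'][2])+np.pi)%(2*np.pi)-np.pi
    print('t',round(s['t'],2),'d',d.round(1),'twist',round(tw,3),'q7',round(s['q'][6],2),'F',np.round(s['wrist_force'],1),'pos',np.round(s['ee_pos'],4),'rot',np.round(s['ee_rot'],3),'gap',round(s['finger_gap']*85.4,1),'g',round(s['gripper_force'],1))
E
python3 -c "from h import *; plan(.618,.046,.36,np.pi)"
```

```text
t 1.1 d [-553.4 -396.    44.7] twist -0.393 q7 -0.08 F [0.1 0.2 0.4] pos [0.2583 0.6236 0.4047] rot [ 3.142 -0.     2.749] gap 85.3 g 0.0
```

```bash
python3 -m crank '[[24,[-553.4,-396,44.7],-0.393],[24,[-553.4,-396,44.7],-0.393],[24,[-553.4,-396,44.7],-0.393],[24,[-553.4,-396,44.7],-0.393],[24,[-553.4,-396,44.7],-0.393],[24,[-553.4,-396,44.7],-0.393],[24,[-553.4,-396,44.7],-0.393],[24,[-553.4,-396,44.7],-0.393],[24,[-553.4,-396,44.7],-0.393],[24,[-553.4,-396,44.7],-0.393],[24,[-553.4,-396,44.7],-0.393],[24,[-553.4,-396,44.7],-0.393]]' 60; python3 -c "from h import *; plan(.618,.046,.36,np.pi)"
```

```text
t: 2.1
ee_pos: [0.5228, 0.1982, 0.3722]
ee_rot: [3.141, 0.001, -3.141]
wrist_force: [0.6, 1.4, 0.0]
finger_gap: 0.279
gripper_force: 0.0
t 2.1 d [ -95.2 -152.2   12.2] twist 0.0 q7 1.15 F [0.6 1.4 0. ] pos [0.5228 0.1982 0.3722] rot [ 3.141e+00  1.000e-03 -3.141e+00] gap 23.8 g 0.0
```

```bash
python3 -m crank '[[24,[-95,-152,12],0],[24,[-95,-152,12],0],[24,[-95,-152,12],0],[24,[-95,-152,12],0],[24,[-95,-152,12],0],[24,[-95,-152,12],0],[24,[-95,-152,12],0]]'
python3 - <<'E'
from h import *
plan(.618,.046,.289,np.pi)
m=camera_model('wrist'); print({k:np.round(v,3).tolist() for k,v in m.items()})
p,d=grab_frame('wrist'); cv2.imwrite('pics/d.png',cv2.resize(p,(768,576))[...,::-1])
# deproject fisheye
v,u=np.mgrid[:384,:512]; a=(u-m['cx'])/m['fx']; b=(v-m['cy'])/m['fy']; th=np.hypot(a,b); k=np.where(th>1e-6,np.tan(np.minimum(th,1.5))/np.maximum(th,1e-6),1)
P=np.stack([a*k*d,b*k*d,d,np.ones_like(d)],-1)@np.array(m['world_from_camera']).T
q=P[(np.hypot(P[...,0]-.618,P[...,1]+.009)<.075)&(P[...,2]>.139)&(P[...,2]<.155)&(d>0)][:,:3]
from scipy.optimize import least_squares
print(len(q),least_squares(lambda c:np.hypot(q[:,0]-c[0],q[:,1]-c[1])-c[2],[.618,-.009,.055],loss='soft_l1',f_scale=.002).x,q[:,2].max())
E
```

```text
t: 2.68
ee_pos: [0.6172, 0.0477, 0.3597]
ee_rot: [3.141, -0.001, 3.14]
wrist_force: [-0.7, 0.7, 0.2]
finger_gap: 0.286
gripper_force: 0.0
t 2.68 d [-0.9 -1.7 70.6] twist -0.001 q7 1.47 F [-0.7  0.7  0.2] pos [0.6172 0.0477 0.3597] rot [ 3.141e+00 -1.000e-03  3.140e+00] gap 24.4 g 0.0
{'fx': 297.319, 'fy': 297.319, 'cx': 255.994, 'cy': 192.621, 'world_from_camera': [[0.001, 0.954, 0.3, 0.541], [1.0, -0.001, 0.001, 0.047], [0.002, 0.3, -0.954, 0.327], [0.0, 0.0, 0.0, 1.0]]}
3189 [ 0.61725018 -0.00847239  0.05351795] 0.14756865895954377
```

View pics/d.png

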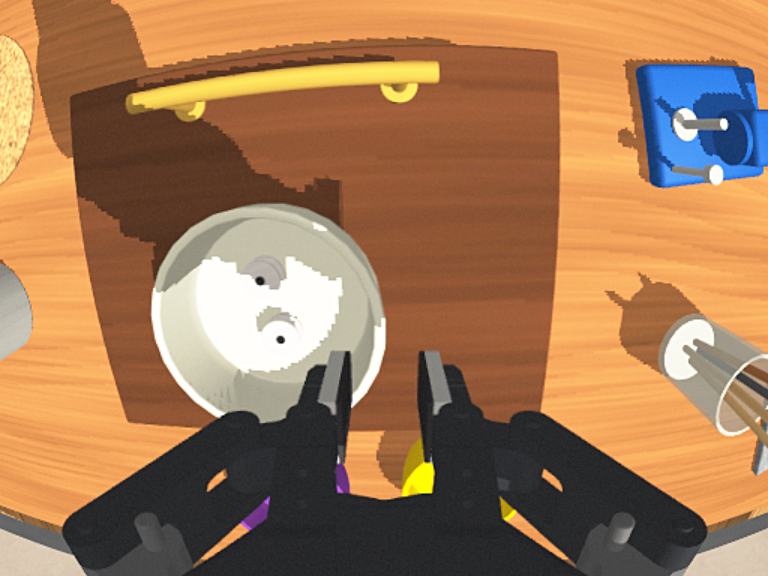

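The wrist view shows the fingers (340 and 430, row 370) straddling the dish's right wall (385,330), with the bobbins clear at (262,280) and (280,338). I descend and grip.

```bash
python3 -m crank '[[24,[0,-1.5,30],0],[24,[0,-1.5,50],0],[24,[0,-1.5,62],0],[24,[0,-1.5,70],0],[24,[0,-1.5,70],0],[24,[0,-1.5,70],0],[0,[0,-1.5,70],0],[0,[0,-1.5,70],0],[0,[0,-1.5,70],0],[0,[0,-1.5,70],0],[0,[0,-1.5,70],0],[0,[0,-1.5,70],0]]' 70; python3 -c "from h import *; plan(.618,.046,.289,np.pi)"
```

```text
t: 3.73
ee_pos: [0.6175, 0.0464, 0.2927]
ee_rot: [-3.142, 0.002, 3.141]
wrist_force: [-2.9, 0.8, 9.3]
finger_gap: 0.068
gripper_force: 68.2
t 3.73 d [-0.5 -0.4  3.7] twist -0.001 q7 1.48 F [-2.9  0.8  9.3] pos [0.6175 0.0464 0.2927] rot [-3.142e+00  2.000e-03  3.141e+00] gap 5.8 g 68.2
```

```bash
python3 -m crank '[[0,[0,0,-3],0],[0,[0,0,-8],0],[0,[0,0,-16],0],[0,[0,0,-30],0],[0,[0,0,-45],0],[0,[0,0,-60],0],[0,[0,0,-75],0],[0,[0,0,-85],0],[0,[0,0,-90],0],[0,[0,0,-90],0],[0,[0,0,-90],0]]' 70
python3 - <<'E'
from h import *
plan(.458,-.2945,.4,np.pi)
p,d=grab_frame('scene'); cv2.imwrite('pics/e.png',cv2.resize(p[90:330,150:450],(750,600))[...,::-1])
P=pts('scene',d); m=(np.hypot(P[...,0]-.618,P[...,1]+.008)<.06)&(P[...,2]>.20)&(P[...,2]<.26)&(P[...,1]<.025)&(p.min(-1)>110)
q=P[m]; q=q[q[:,2]>q[:,2].max()-.02]; print(len(q),q[:,2].max(),np.linalg.lstsq(np.c_[q[:,:2]-[.618,-.008],np.ones(len(q))],q[:,2],rcond=None)[0])
E
```

```text
t: 4.65
ee_pos: [0.6169, 0.0467, 0.3795]
ee_rot: [3.141, -0.001, -3.141]
wrist_force: [-0.0, -0.9, -3.0]
finger_gap: 0.06
gripper_force: 69.2
t 4.65 d [ 159.  -341.2  -20.5] twist 0.0 q7 1.47 F [-0.  -0.9 -3. ] pos [0.6169 0.0467 0.3795] rot [ 3.141e+00 -1.000e-03 -3.141e+00] gap 5.1 g 69.2
113 0.23287575272764183 [0.05509507 0.04843085 0.22689328]
```

View pics/e.png

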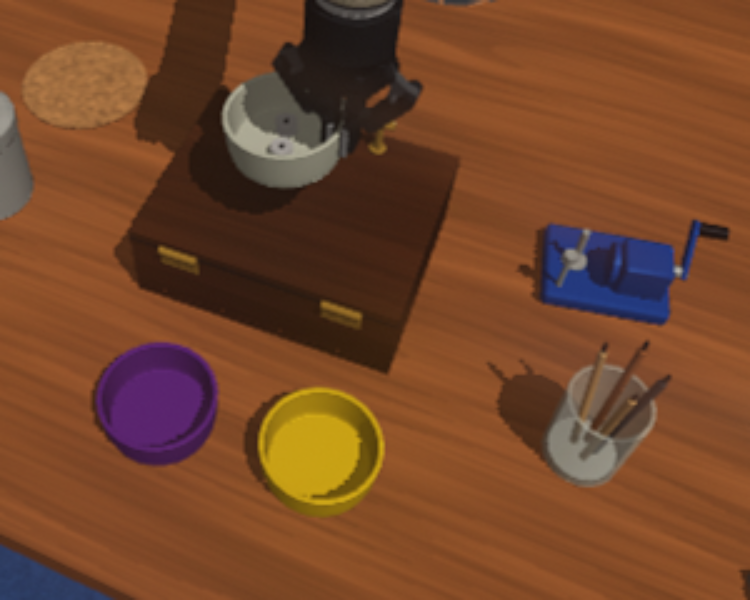

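```bash
python3 -m crank '[[0,[6,-13,0],0],[0,[19,-41,0],0],[0,[36,-77,0],0],[0,[54,-116,0],0],[0,[72,-155,0],0],[0,[90,-194,0],0],[0,[108,-232,0],0],[0,[124,-266,0],0],[0,[138,-296,0],0],[0,[149,-320,0],0],[0,[156,-335,0],0],[0,[159,-341,0],0]]' 70; python3 -m crank '[[0,[0,0,0],0],[0,[0,0,15],0],[0,[0,0,40],0],[0,[0,0,70],0],[0,[0,0,90],0],[0,[0,0,95],0],[0,[0,0,95],0]]'
python3 - <<'E'
from h import *
plan(.458,-.294,.1945,np.pi)
for c in ['top','scene']:
    p,d=grab_frame(c); P=pts(c,d); m=(np.hypot(P[...,0]-.458,P[...,1]+.349)<.065)&(abs(P[...,2]-.14)<.02)&(P[...,1]<-.31)&(p.min(-1)>90)
    q=P[m]; print(c,len(q),np.percentile(q[:,2],[50,98]) if len(q) else 0, [w(c,r['centre']).round(4).tolist() for r in models.mark_of('dish',c)],[w(c,r['centre']).round(4).tolist() for r in models.mark_of('bobbin_a',c)])
cv2.imwrite('pics/f.png',cv2.resize(p[40:200,100:300],(750,600))[...,::-1])
E
```

```text
t: 5.7
ee_pos: [0.455, -0.2981, 0.3793]
ee_rot: [-3.141, -0.002, 3.135]
wrist_force: [0.0, -0.2, -3.2]
finger_gap: 0.06
gripper_force: 69.5
t: 6.28
ee_pos: [0.4583, -0.2927, 0.2832]
ee_rot: [3.139, -0.004, -3.139]
wrist_force: [-1.1, 0.1, -3.1]
finger_gap: 0.061
gripper_force: 69.6
t 6.28 d [ 0.  -1.5 88.7] twist 0.003 q7 2.18 F [-1.1  0.1 -3.1] pos [ 0.4583 -0.2927  0.2832] rot [ 3.139 -0.004 -3.139] gap 5.2 g 69.6
top 76 [0.13382176 0.13923838] [[0.8351, -0.037, -0.0018], [0.8212, 0.1161, 0.0007], [0.4609, -0.3436, 0.0939], [0.6604, -0.3582, 0.002]] []
scene 140 [0.13250289 0.13889539] [[0.8331, -0.0385, 0.0002], [0.4596, -0.3434, 0.0953], [0.8141, 0.1151, -0.0022]] [[0.4387, -0.3517, 0.098]]
```

View pics/f.png

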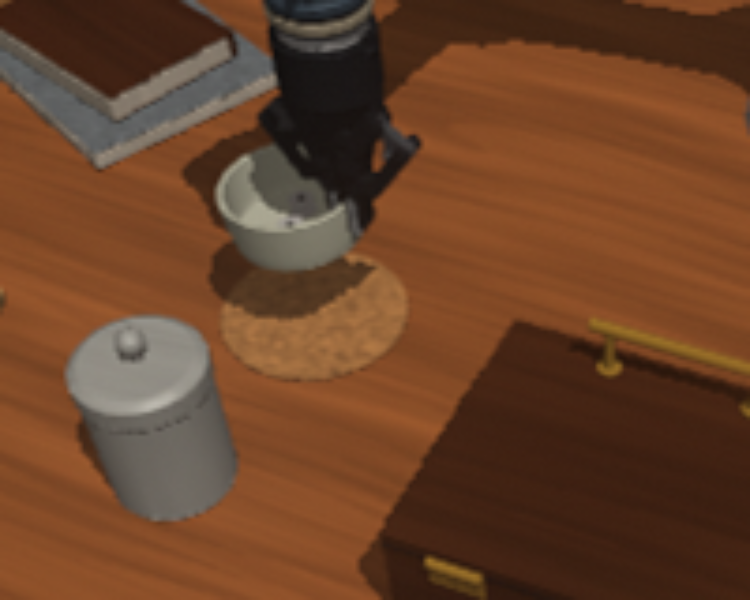

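The dish hangs level over the mat (dish about (290,210), mat (315,315) in the crop), with the bobbins inside. I lower it gently.

```bash
python3 -m crank '[[0,[0,-1,10],0],[0,[0,-1,30],0],[0,[0,-1,50],0],[0,[0,-1,66],0],[0,[0,-1,76],0],[0,[0,-1,80],0],[0,[0,-1,83],0],[0,[0,-1,83],0]]'; python3 -m crank '[[0,[0,0,1],0],[0,[0,0,2],0],[0,[0,0,3],0],[0,[0,0,4],0],[0,[0,0,4],0]]'
```

```text
t: 7.25
ee_pos: [0.4583, -0.2956, 0.2018]
ee_rot: [-3.142, 0.0, -3.142]
wrist_force: [0.5, -0.5, -2.9]
finger_gap: 0.068
gripper_force: 69.6
t: 7.67
ee_pos: [0.4585, -0.2953, 0.1984]
ee_rot: [-3.141, 0.001, -3.141]
wrist_force: [-0.7, 1.9, 0.4]
finger_gap: 0.064
gripper_force: 70.8
```

```bash
python3 -m crank '[[0,[0,0,1],0],[0,[0,0,2],0],[0,[0,0,2],0],[0,[0,0,2],0]]' 40; python3 -m crank '[[0,[0,0,1],0],[0,[0,0,2],0],[0,[0,0,2],0],[0,[0,0,2],0]]'
```

```text
t: 8.0
ee_pos: [0.4587, -0.2949, 0.1967]
ee_rot: [3.141, 0.001, -3.141]
wrist_force: [-0.7, 5.0, 7.9]
finger_gap: 0.063
gripper_force: 74.4
t: 8.33
ee_pos: [0.4587, -0.2945, 0.1952]
ee_rot: [3.14, 0.001, -3.14]
wrist_force: [-2.3, 7.2, 11.6]
finger_gap: 0.065
gripper_force: 79.4
```

```bash
python3 -m crank '[[8,[0,0,0],0],[8,[0,0,0],0],[14,[0,0,0],0],[22,[0,0,0],0],[22,[0,0,0],0],[22,[0,0,-10],0],[22,[0,0,-30],0],[22,[0,0,-60],0],[22,[0,0,-100],0],[22,[0,0,-130],0],[22,[0,0,-130],0]]' 40
python3 - <<'E'
from h import *
plan(.508,0,.36,np.pi/2)
for c in ['top','scene']:
    p,d=grab_frame(c); P=pts(c,d); print(c,[w(c,r['centre']).round(4).tolist() for r in models.mark_of('dish',c)],[w(c,r['centre']).round(4).tolist() for r in models.mark_of('bobbin_a',c)])
    m=(np.hypot(P[...,0]-.458,P[...,1]+.349)<.075)&(P[...,2]>.035)&(P[...,2]<.07); print(P[m].mean(0),np.percentile(P[m][:,2],98),P[m].min(0),P[m].max(0))
cv2.imwrite('pics/g.png',cv2.resize(p[40:200,100:300],(750,600))[...,::-1])
E
```

```text
t: 9.25
ee_pos: [0.4596, -0.2971, 0.3309]
ee_rot: [-3.136, 0.012, 3.141]
wrist_force: [1.2, -0.1, -0.4]
finger_gap: 0.259
gripper_force: 0.0
t 9.25 d [-48.5 297.  -30.3] twist 1.57 q7 2.17 F [ 1.2 -0.1 -0.4] pos [ 0.4596 -0.2971  0.3309] rot [-3.136  0.012  3.141] gap 22.1 g 0.0
top [[0.8382, -0.0388, -0.0029], [0.4602, -0.3477, 0.005], [0.8176, 0.1131, 0.0006]] [[0.4762, -0.3424, 0.0082]]
[ 0.47668485 -0.33403596  0.04692972] 0.052674661082424634 [ 0.40472808 -0.39332641  0.03516838] [ 0.51505483 -0.29127741  0.05340737]
scene [[0.8145, 0.117, 0.0004], [0.4597, -0.3452, 0.0022], [0.8354, -0.0406, 0.0045]] [[0.4419, -0.3546, 0.0047], [0.7031, 0.3422, 0.0023], [0.4715, -0.345, 0.0099], [0.5032, -0.0001, 0.1367]]
[ 0.45951465 -0.34673083  0.0432121 ] 0.04920531678338834 [ 0.40185788 -0.40263668  0.0350162 ] [ 0.51801966 -0.28898909  0.05015992]
```

View pics/g.png

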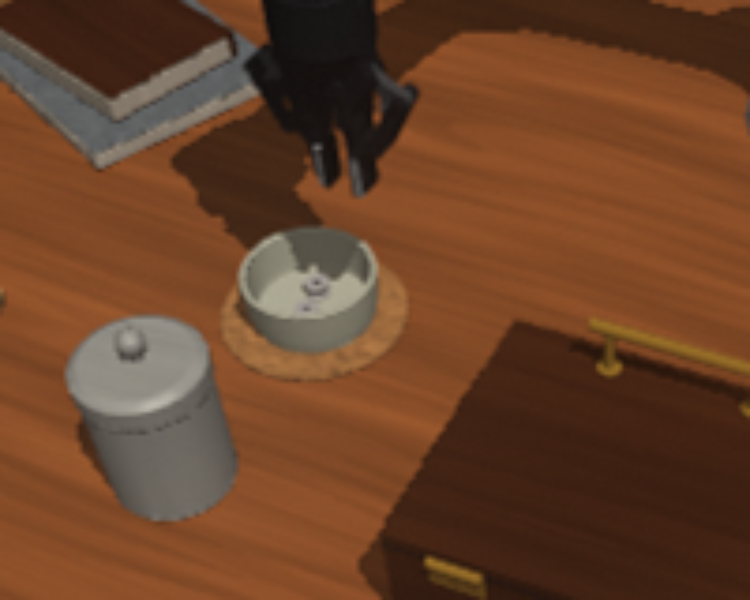

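The dish stands centred on the mat (dish (310,290), mat (315,315)), with both bobbins inside. Next is the handle.

```bash
python3 -m crank '[[50,[-48,297,-30],1.536],[50,[-48,297,-30],1.536],[50,[-48,297,-30],1.536],[50,[-48,297,-30],1.536],[50,[-48,297,-30],1.536],[50,[-48,297,-30],1.536],[50,[-48,297,-30],1.536],[50,[-48,297,-30],1.536],[50,[-48,297,-30],1.536],[50,[-48,297,-30],1.536],[50,[-48,297,-30],1.536],[50,[-48,297,-30],1.536]]';python3 -m crank '[[50,[0,0,0],0],[50,[0,0,0],0],[50,[0,0,0],0]]'
python3 - <<'E'
from h import *
m=camera_model('wrist'); p,d=grab_frame('wrist')
v,u=np.mgrid[:384,:512]; a=(u-m['cx'])/m['fx']; b=(v-m['cy'])/m['fy']; th=np.hypot(a,b); k=np.where(th>1e-6,np.tan(np.minimum(th,1.5))/np.maximum(th,1e-6),1)
P=(np.stack([a*k*d,b*k*d,d,np.ones_like(d)],-1)@np.array(m['world_from_camera']).T)[...,:3]
q=P[(abs(P[...,0]-.508)<.025)&(abs(P[...,1])<.09)&(abs(P[...,2]-.14)<.012)&(d>0)&(p[...,0]>p[...,2]*1.5)]
print(len(q),np.polyfit(q[:,1],q[:,0],1),q.mean(0),q.min(0),q.max(0))
cv2.imwrite('pics/h.png',cv2.resize(p,(768,576))[...,::-1])
plan(.508,0,.295,np.pi/2+.035)
E
```

```text
t: 10.55
ee_pos: [0.5058, 0.0021, 0.3526]
ee_rot: [-3.139, 0.0, 1.75]
wrist_force: [0.3, 0.7, -0.6]
finger_gap: 0.579
gripper_force: 0.0
t: 10.8
ee_pos: [0.506, 0.0016, 0.3533]
ee_rot: [-3.14, 0.0, 1.757]
wrist_force: [-0.6, 0.0, 0.5]
finger_gap: 0.584
gripper_force: 0.0
2848 [-0.03662443  0.50734036] [0.50701727 0.00882177 0.14221538] [ 0.50030465 -0.06997826  0.13655197] [0.51515169 0.06945579 0.14493594]
t 10.85 d [-1.9  1.7 58.5] twist 0.151 q7 0.22 F [ 1.4  0.7 -0.8] pos [0.506  0.0015 0.3535] rot [-3.141 -0.     1.757] gap 49.9 g 0.0
```

View pics/h.png

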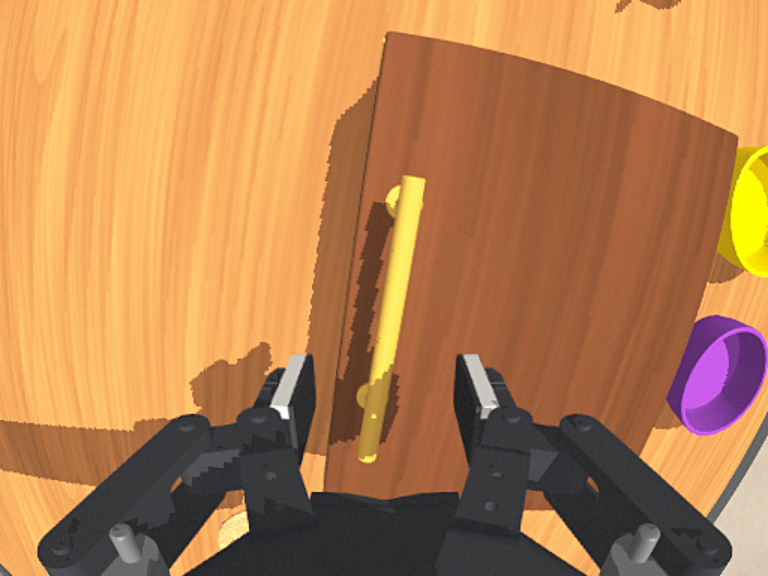

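The bar (405,180 to 368,460) lies between the fingers (295 and 475, row 380). I finish the twist, lower, and grip.

```bash
python3 -m crank '[[50,[-2,1,0],0.151],[50,[-2,1,20],0.151],[50,[-2,1,40],0.151],[50,[-2,1,52],0.151],[50,[-2,1,58],0.151],[50,[-2,1,58],0.151],[20,[-2,1,58],0.151],[0,[-2,1,58],0.151],[0,[-2,1,58],0.151],[0,[-2,1,58],0.151],[0,[-2,1,58],0.151],[0,[-2,1,58],0.151]]' 60
python3 - <<'E'
from h import *
s=status.get_state(); plan(.508,0,.295,np.pi/2+.035)
# relative path rows in tool axes: tool y = box x, tool z = down
for t in np.arange(2.5,62,2.5):
    a=np.radians(t); print(t,round(1000*(.198-.198*np.cos(a)+.05*np.sin(a)),1),round(-1000*(.198*np.sin(a)+.05*np.cos(a)-.05),1),end=' | ')
E
```

```text
t: 11.85
ee_pos: [0.5074, -0.0003, 0.2968]
ee_rot: [3.141, -0.001, 1.604]
wrist_force: [-2.9, -0.4, 6.4]
finger_gap: 0.092
gripper_force: 58.6
t 11.85 d [0.3 0.7 1.8] twist -0.002 q7 0.13 F [-2.9 -0.4  6.4] pos [ 5.074e-01 -3.000e-04  2.968e-01] rot [ 3.141e+00 -1.000e-03  1.604e+00] gap 7.8 g 58.6
2.5 2.4 -8.6 | 5.0 5.1 -17.1 | 7.5 8.2 -25.4 | 10.0 11.7 -33.6 | 12.5 15.5 -41.7 | 15.0 19.7 -49.5 | 17.5 24.2 -57.2 | 20.0 29.0 -64.7 | 22.5 34.2 -72.0 | 25.0 39.7 -79.0 | 27.5 45.5 -85.8 | 30.0 51.5 -92.3 | 32.5 57.9 -98.6 | 35.0 64.5 -104.5 | 37.5 71.4 -110.2 | 40.0 78.5 -115.6 | 42.5 85.8 -120.6 | 45.0 93.3 -125.4 | 47.5 101.1 -129.8 | 50.0 109.0 -133.8 | 52.5 117.1 -137.5 | 55.0 125.4 -140.9 | 57.5 133.8 -143.9 | 60.0 142.3 -146.5 |
```

```bash
python3 -m crank '[[0,[0,1,-4],0],[0,[0,3.5,-12],0],[0,[0,6.5,-21],0],[0,[0,10,-30],0],[0,[0,14,-38.5],0],[0,[0,18,-46.5],0],[0,[0,22.5,-54.5],0],[0,[0,26.5,-61],0],[0,[0,29,-64.7],0],[0,[0,29,-64.7],0]]' 60; python3 -c "
from h import *; plan(.508+.029,0,.2968+.0647,np.pi/2+.035)
c='scene'; grab_frame(c); print([(r['conf'],w(c,r['centre']).round(4).tolist()) for r in models.mark_of('bar_handle',c)])"
```

```text
t: 12.68
ee_pos: [0.536, 0.0006, 0.3617]
ee_rot: [-3.138, -0.001, 1.604]
wrist_force: [-7.0, 0.4, 2.5]
finger_gap: 0.087
gripper_force: 58.6
t 12.68 d [-0.7  0.9  0.2] twist -0.002 q7 0.1 F [-7.   0.4  2.5] pos [0.536  0.0006 0.3617] rot [-3.138e+00 -1.000e-03  1.604e+00] gap 7.5 g 58.6
[(0.55, [0.5278, 0.003, 0.1999])]
```

```bash
python3 -m crank '[[0,[0,2.5,-3.7],0],[0,[0,7.5,-10.7],0],[0,[0,13.5,-17.7],0],[0,[0,19.5,-24.4],0],[0,[0,25.7,-30.8],0],[0,[0,32.2,-36.9],0],[0,[0,39,-42.7],0],[0,[0,45,-47.5],0],[0,[0,49.5,-50.9],0],[0,[0,49.5,-50.9],0]]' 60; python3 -c "
from h import *; plan(.508+.0785,0,.2968+.1156,np.pi/2+.035)
c='scene'; grab_frame(c); print([(r['conf'],w(c,r['centre']).round(4).tolist()) for r in models.mark_of('bar_handle',c)])"
```

```text
t: 13.62
ee_pos: [0.5855, 0.0022, 0.4148]
ee_rot: [-3.138, -0.002, 1.604]
wrist_force: [-12.6, 0.7, 14.0]
finger_gap: 0.091
gripper_force: 59.1
t 13.62 d [-2.2  1.   2.4] twist -0.002 q7 0.1 F [-12.6   0.7  14. ] pos [0.5855 0.0022 0.4148] rot [-3.138e+00 -2.000e-03  1.604e+00] gap 7.8 g 59.1
[(0.57, [0.5815, 0.0044, 0.2515])]
```

```bash
python3 -m crank '[[0,[0,1,-3],0],[0,[0,6,-7],0],[0,[0,13.3,-11.8],0],[0,[0,21,-16.4],0],[0,[0,29,-20.5],0],[0,[0,37.3,-24.3],0],[0,[0,45.8,-27.7],0],[0,[0,54.5,-30.8],0],[0,[0,60,-32.5],0],[0,[0,63,-33.4],0],[0,[0,63,-33.4],0],[0,[0,63,-33.4],0]]' 60
python3 - <<'E'
from h import *
plan(.650,0.005,.4435,np.pi/2+.035); s=status.get_state()
x,z=.706-s['ee_pos'][0],s['ee_pos'][2]-.155-.09; print('angle',np.degrees(np.arctan2(z,x))-14.17,np.hypot(x,z))
for c in ['top','scene']:
    p,d=grab_frame(c); P=pts(c,d); print([(r['conf'],w(c,r['centre']).round(4).tolist()) for r in models.mark_of('bar_handle',c)])
    for r in models.regions_of('lid',c)[:2]:
        q=P[r['mask']&(d>0)]; q=q[(q[:,2]>.13)&(q[:,2]<.27)&(abs(q[:,1])>.085)&(abs(q[:,1])<.135)]
        if len(q)>50: 
            k=np.polyfit(q[:,2],q[:,0],1); print(c,'lid angle',len(q),90-np.degrees(np.arctan(-k[0])) , k)
cv2.imwrite('pics/i.png',cv2.resize(p,(780,585))[...,::-1])
E
```

```text
t: 14.72
ee_pos: [0.6503, 0.0046, 0.4477]
ee_rot: [3.136, -0.0, 1.604]
wrist_force: [-3.2, 0.2, 6.3]
finger_gap: 0.089
gripper_force: 61.1
t 14.72 d [ 0.4 -0.3  4.2] twist -0.002 q7 0.12 F [-3.2  0.2  6.3] pos [0.6503 0.0046 0.4477] rot [ 3.136 -0.     1.604] gap 7.6 g 61.1
angle 60.45821926275056 0.21018092851673617
[]
top lid angle 1251 60.47808652760526 [-0.56627778  0.77073872]
[(0.95, [0.649, 0.0062, 0.282])]
scene lid angle 2889 60.4812125282713 [-0.56620572  0.76708747]
```

View pics/i.png

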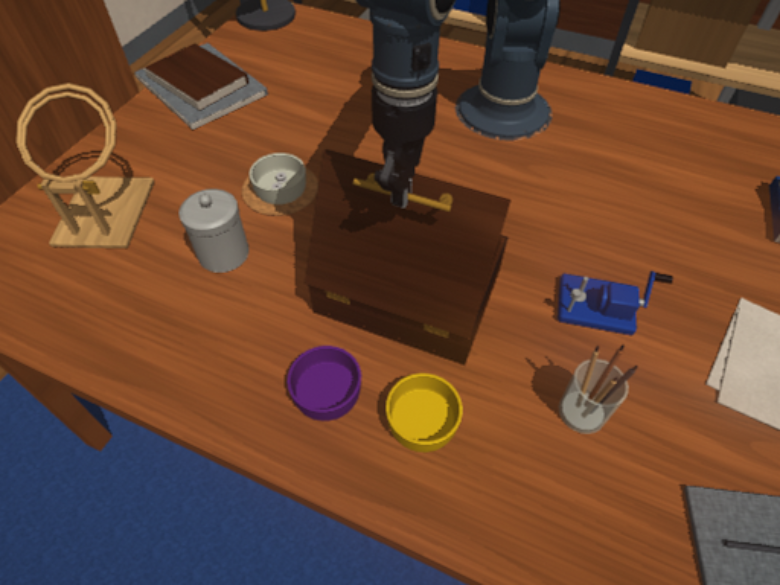

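The lid is open at about 60.5° with the bar gripped at (400,195). The dish is on the mat at (278,180) and everything else is undisturbed. I hand in now.

```bash
python3 -m crank '[[0,[0,0,0],0],[0,[0,0,0],0],[0,[0,0,0],0],[0,[0,0,0],0]]' && python3 -c "from h import *; print(workorder.hand_in())"
```

```text
t: 15.35
ee_pos: [0.6501, 0.0046, 0.4476]
ee_rot: [3.136, -0.0, 1.604]
wrist_force: [-3.0, -0.2, 6.2]
finger_gap: 0.088
gripper_force: 61.1
the job is handed in; nothing more can be done
None
```

The white dish, with both bobbins still in it, is set down on the cork mat; the lid is held open by its handle at about 60.5°, nothing else was moved, and the job was handed in at about 15 s.

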